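Heft the storage tins and hold up the full one

ROBOT

A 6-joint arm with a two-finger parallel gripper is mounted at the origin on a cart in front of the work surface, level with it; the furniture and walls round the work are solid. World frame = base frame: x ahead of the robot, y to its left, z up, the work surface at z = 0. Lengths are in m, angles in rad, forces in N, time in s.
With the tool pointing down it reaches from about 0.325 to 0.9 m from the base axis. Payload 3.5 kg.
Tool frame: the origin (TCP) lies between the finger pads; the fingertips stand 25 mm ahead of it and the grasp point (between the pads) lies 6 mm ahead of it (bot.tip_reach is the distance from the TCP to the fingertips, in m); z points along the fingers, y is the line along which they close (so a half turn about z gives the same grasp; the last joint's range is limited). The gripper opens to 85 mm and grips with 20 to 120 N. Pads are 22 mm wide; open, the fingers measure 114 mm over their backs; the gripper's body (76 mm by 85 mm) begins 54 mm behind the grasp point. The pads swing forward as they close: fully open they stand 13 mm farther back than shut.
Start: joints at [1.152, 0.276, -0.026, 1.268, 0, 1.467], TCP at [0.194, 0.594, 0.256] pointing down, gripper open.
Joint ranges: [-3.12, 3.12], [-0.85, 1.88], [-1.08, 1.24], [-1.95, 2.15], [-1.57, 1.53], [-3.14, 3.14]. Speed limits (rad/s): [2.57, 2.57, 3.14, 3.14, 3.14, 3.14].

INTERFACE

Orientations are given as [roll, pitch, yaw] about the fixed x, y, z axes, in that order (R = Rz(yaw) Ry(pitch) Rx(roll)).
In Python, from station import readout, cams, bot gives the robot as it stands.
- The arm moves only by the tool apply_moves, never from a script. Its argument "increments" is a list of rows, each a list of 7 numbers: the shift along the tool's x, y, z in m, then the turn, a rotation vector about the tool's x, y, z in degrees, then the opening, from -1 (shut) to 1 (fully open), so that 0 is half open. In form: [[tx, ty, tz, ax, ay, az, jaw], ...]. A call has 1 to 10 rows; each row shifts and turns the commanded pose from where the row before left it, along the tool's axes as they then stand; what a row does not reach is not made up. A row lasts 1/10 s, in which the tool goes at most 50 mm and 8.59 degrees, less where a joint would pass 70% of its speed; a pose out of reach is approached as far as the arm can. A call with a gripper value outside its range is refused whole. The fingers move at their own pace and stop on an object; "force" is the grip in N (left out, the last holds). Time passes only in rows, so rows that do not move let the fingers close. It gives the time, the measured TCP pose, the force, the opening and the grip force at its end, in the units of the state.
- readout.state(): the state, without advancing time (a new reading comes with each control period).
- cams.capture(name): name is "scene" or "top"; returns a dict with "pixels" (480x640x3 uint8, red, green, blue), "range_z" (480x640 float32, m along the optical axis (not along the pixel's ray), 0 where there is no reading), "mtx" (3x3 intrinsics, pixels), "extrinsics" (4x4, takes a point from world to camera coordinates). Camera axes: x right, y down, z forward; pixel columns grow to the right and rows downward; lengths in m; the calibration is good to about 2 mm. A picture is of the moment at which its call begins.
- bot.hand_in(): hands the job in; it is judged then, once.
The state is a dict: "time_s": time; "joints": joint angles; "qvel": joint speeds; "joint_torque": joint torques, N m; "eef_pos": TCP position; "orientation": TCP orientation; "wrist_force": force on the tool from outside, world axes, zero at the start; "wrist_torque": the same for the moment, N m; "grip_width": finger opening in m; "finger_force": force on a finger pad.
Only numpy, scipy, OpenCV 4.12 (cv2) and the standard library are available. Lean on these libraries where they do the work, as an engineer would, in place of code of your own. Each camera call takes 0.05 s, during which the arm holds its last target. There are 200 camera calls.

TASK

Three identical closed tins stand in a row on the serving board and only one is still full: heft them one at a time from left to right, lifting each straight up a few centimetres clear of the board and, before lifting the next, standing it back on its own pad (the right one need not go back if it is the full one). Then take the heaviest, and finish while still holding it in the gripper, upright and still, at least 10 cm clear above the board, with the other two standing on their pads; do not knock the garlic, spice jar, mug or teaspoon about, and do not tip a tin over.

Things in the scene. Friction and masses are not known exactly. Their poses are not given: they have to be found in the camera images.
- board: flat light wooden board, fixed to the worktop, 150 mm (its x) by 360 mm (its y, the row of tins) by 12 mm thick, three flush cork pads 80 mm across, at its centre and 120 mm to either side along its y; a tin stands near the middle of each. Origin: centre of its underside. x points away from the robot, +y to the robot's left (turned by up to 0.25 rad), z up
- tin_left_mid (a point): the left one (seen from the robot) of three closed metal tins that look alike: upright cylinder, 60 mm across, 80 mm high, lid stays on. This point: middle of the tin, on its axis, 40 mm above its foot; z up the axis. One tin is full, 0.48 to 0.57 kg, the other two 0.14 to 0.27 kg each; which one changes each time and is only felt by lifting. Contents may shift a few mm
- tin_middle_mid (a point): the middle one (seen from the robot) of three closed metal tins that look alike: upright cylinder, 60 mm across, 80 mm high, lid stays on. This point: middle of the tin, on its axis, 40 mm above its foot; z up the axis. One tin is full, 0.48 to 0.57 kg, the other two 0.14 to 0.27 kg each; which one changes each time and is only felt by lifting. Contents may shift a few mm
- tin_right_mid (a point): the right one (seen from the robot) of three closed metal tins that look alike: upright cylinder, 60 mm across, 80 mm high, lid stays on. This point: middle of the tin, on its axis, 40 mm above its foot; z up the axis. One tin is full, 0.48 to 0.57 kg, the other two 0.14 to 0.27 kg each; which one changes each time and is only felt by lifting. Contents may shift a few mm
- garlic: garlic bulb, 56 mm across and high, loose, behind the board; origin: centre of its underside
- spice_jar: spice jar with white cap, 47 mm across, 98 mm high, loose, behind the board; origin: centre of its underside
- mug: white mug, 89x120 mm with its handle, 98 mm high, loose, to the left of the board; origin: centre of its underside
- teaspoon: metal teaspoon 130 mm long, 11 mm high, lying to the right of the board; origin: centre of its underside
There are look-alikes about, which are no part of the job. Leave any red look-alike of the part that bears tin_middle_mid alone. Leave any red look-alike of the part that bears tin_left_mid alone.

How it is judged:
On the way, in this order (a step that is already met when the one before it is completed fails the run):
1. the left tin is lifted clear of the board (by 18 mm or more) while the other two stand upright on it, within 45 mm of where they stood (z of tin_left_mid in the frame of board above 0.07 m and contact force between tin_left and board below 0.05 N and z of tin_middle_mid in the frame of board between 0.048 and 0.056 m and angle between each of tin_middle_mid, tin_right_mid's own z axis and vertical below 0.1 rad and distance of each of tin_middle_mid, tin_right_mid from where it was at the start of the episode below 0.045 m and z of tin_right_mid in the frame of board between 0.048 and 0.056 m), for 0.2 s.
2. the middle tin is lifted clear of the board (by 18 mm or more) while the other two stand upright on it, within 45 mm of where they stood (z of tin_middle_mid in the frame of board above 0.07 m and contact force between tin_middle and board below 0.05 N and z of tin_left_mid in the frame of board between 0.048 and 0.056 m and angle between each of tin_left_mid, tin_right_mid's own z axis and vertical below 0.1 rad and distance of each of tin_left_mid, tin_right_mid from where it was at the start of the episode below 0.045 m and z of tin_right_mid in the frame of board between 0.048 and 0.056 m), for 0.2 s.
3. the right tin is lifted clear of the board (by 18 mm or more) while the other two stand upright on it, within 45 mm of where they stood (z of tin_right_mid in the frame of board above 0.07 m and contact force between tin_right and board below 0.05 N and z of tin_left_mid in the frame of board between 0.048 and 0.056 m and angle between each of tin_left_mid, tin_middle_mid's own z axis and vertical below 0.1 rad and distance of each of tin_left_mid, tin_middle_mid from where it was at the start of the episode below 0.045 m and z of tin_middle_mid in the frame of board between 0.048 and 0.056 m), for 0.2 s.
At the end, for the whole second after the job is handed in: the heaviest tin (the two left behind weigh under 3.6 N each) is in the fingers, still, upright within 0.3 rad, its foot 90 mm or more above the board, touching no other tin; the others stand upright on the board within 45 mm of their starts, still, not touched by the fingers (((z of tin_left_mid in the frame of board above 0.142 m and angle between tin_left_mid's own z axis and vertical below 0.3 rad and contact force between tin_left and the fingers above 2 N and linear speed of tin_left below 0.03 m/s and contact force between tin_left and board below 0.05 N and (z of tin_middle_mid in the frame of board between 0.048 and 0.056 m and angle between tin_middle_mid's own z axis and vertical below 0.1 rad and distance of tin_middle_mid from where it was at the start of the episode below 0.045 m) and linear speed of each of tin_middle, tin_right below 0.02 m/s and contact force between each of tin_middle, tin_right and the fingers below 0.1 N and contact force between each of tin_middle, tin_right and board below 3.6 N and contact force between tin_left and tin_middle below 0.05 N and (z of tin_right_mid in the frame of board between 0.048 and 0.056 m and angle between tin_right_mid's own z axis and vertical below 0.1 rad and distance of tin_right_mid from where it was at the start of the episode below 0.045 m) and contact force between tin_left and tin_right below 0.05 N) or (z of tin_middle_mid in the frame of board above 0.142 m and angle between tin_middle_mid's own z axis and vertical below 0.3 rad and contact force between tin_middle and the fingers above 2 N and linear speed of tin_middle below 0.03 m/s and contact force between tin_middle and board below 0.05 N and (z of tin_left_mid in the frame of board between 0.048 and 0.056 m and angle between tin_left_mid's own z axis and vertical below 0.1 rad and distance of tin_left_mid from where it was at the start of the episode below 0.045 m) and linear speed of each of tin_left, tin_right below 0.02 m/s and contact force between each of tin_left, tin_right and the fingers below 0.1 N and contact force between each of tin_left, tin_right and board below 3.6 N and contact force between tin_middle and tin_left below 0.05 N and (z of tin_right_mid in the frame of board between 0.048 and 0.056 m and angle between tin_right_mid's own z axis and vertical below 0.1 rad and distance of tin_right_mid from where it was at the start of the episode below 0.045 m) and contact force between tin_middle and tin_right below 0.05 N) or (z of tin_right_mid in the frame of board above 0.142 m and angle between tin_right_mid's own z axis and vertical below 0.3 rad and contact force between tin_right and the fingers above 2 N and linear speed of tin_right below 0.03 m/s and contact force between tin_right and board below 0.05 N and (z of tin_left_mid in the frame of board between 0.048 and 0.056 m and angle between tin_left_mid's own z axis and vertical below 0.1 rad and distance of tin_left_mid from where it was at the start of the episode below 0.045 m) and linear speed of each of tin_left, tin_middle below 0.02 m/s and contact force between each of tin_left, tin_middle and the fingers below 0.1 N and contact force between each of tin_left, tin_middle and board below 3.6 N and contact force between tin_right and tin_left below 0.05 N and (z of tin_middle_mid in the frame of board between 0.048 and 0.056 m and angle between tin_middle_mid's own z axis and vertical below 0.1 rad and distance of tin_middle_mid from where it was at the start of the episode below 0.045 m) and contact force between tin_right and tin_middle below 0.05 N))); the arm keeps its last pose, push and grip.
It fails at once if a bystander is knocked about (moved more than 40 mm) (distance of any of garlic, spice_jar, mug, teaspoon from where it was at the start of the episode above 0.04 m).
It fails at once if a tin is tipped over (more than 0.8 rad) (angle between any of tin_left_mid, tin_middle_mid, tin_right_mid's own z axis and vertical above 0.8 rad).
It also fails if it takes over 72 s, if anything falls off the work surface, if the arm or the gripper's body presses on something with over 40 N, if the wrist force passes 120 N, or if a joint passes its speed limit or range.

## Working session

There is one attempt and no reset: what is moved stays moved. The work goes in short steps, Python scripts to look and compute and a tool call to move; the robot and the scene stay as the last step left them, time stands still between calls to the robot, and variables do not carry over. Pictures are saved under pics/ and viewed, at most 10 in all, crops included, and the job is handed in when it is done.

Besides the shell and the picture viewer there is one more tool, called after "Emit:" as name(argument=value, ...), one argument or row to a line, values as JSON. apply_moves: Moves the arm, as the interface text tells. Its arguments: {"type":"object","properties":{"increments":{"type":"array"},"force":{"type":"number"}},"required":["increments"]}

```bash
mkdir -p pics
cat > h.py <<'E'
from station import readout, cams, bot
import numpy as np, cv2
def cap(n,tag):
    c=cams.capture(n); cv2.imwrite(f'pics/{tag}.png',c['pixels'][:,:,::-1]); np.savez(f'{tag}.npz',**c); return c
def world(c):
    z=c['range_z']; v,u=np.mgrid[:480,:640]; K=c['mtx']
    P=np.stack([(u-K[0,2])/K[0,0]*z,(v-K[1,2])/K[1,1]*z,z],-1)
    E=np.linalg.inv(c['extrinsics']); return P@E[:3,:3].T+E[:3,3]
E
python3 - <<'E'
from h import *
a=cap('scene','s0');b=cap('top','t0')
cv2.imwrite('pics/both0.png',cv2.resize(np.hstack([a['pixels'],b['pixels']])[:,:,::-1],(800,300),interpolation=cv2.INTER_AREA))
print(readout.state())
E
```

```text
{'time_s': 0.1, 'joints': array([ 1.15158543e+00,  2.77091971e-01, -2.77343587e-02,  1.26800995e+00,
       -5.85660510e-06,  1.46736974e+00]), 'qvel': array([ 0.00197626, -0.00143626,  0.00433725, -0.00225365,  0.00029698,
       -0.00035959]), 'joint_torque': array([-3.20121062e-04, -4.46709394e+01,  2.96128410e+01,  8.47267394e-03,
       -1.31391448e-04, -8.51458104e-07]), 'eef_pos': array([0.19386075, 0.59348709, 0.25525413]), 'orientation': array([-3.13956300e+00, -2.04783995e-04,  2.82580814e+00]), 'wrist_force': array([-0.30901061, -0.4964308 , -0.53853862]), 'wrist_torque': array([ 0.01290291,  0.0561184 , -0.00841751]), 'finger_force': 0.0, 'grip_width': 0.08551748121242607}
```

View pics/t0.png

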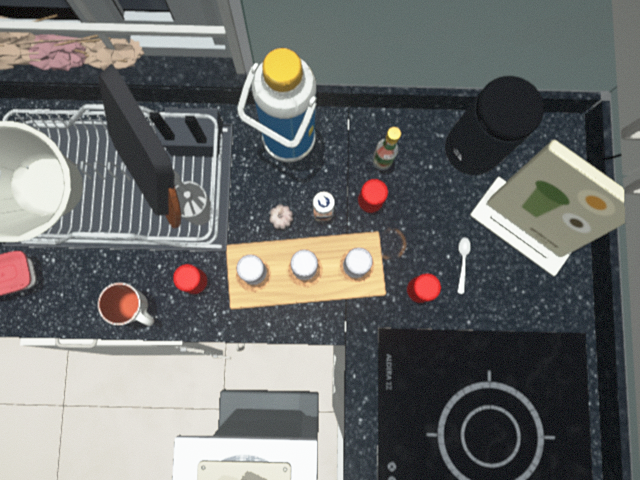

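View pics/s0.png

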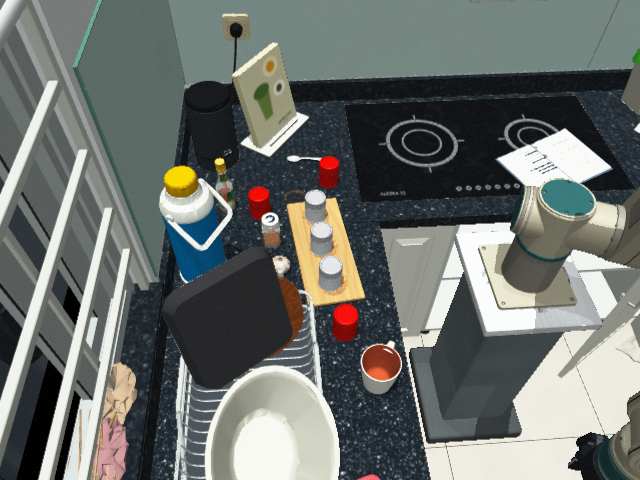

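The top view shows the three grey tins on the board, with lids near (252,268), (304,262) and (358,262). Red look-alikes are at (190,278), (374,195) and (425,288). The garlic is at (281,215), the spice jar at (323,203), the mug at (123,303) and the spoon at (463,265). The scene view agrees. Next I'll measure the lids and the board.

Run:
```python
from h import *
c=dict(np.load('t0.npz')); W=world(c); hsv=cv2.cvtColor(c['pixels'],cv2.COLOR_RGB2HSV)
u=np.mgrid[:480,:640][1]; z=W[...,2]
box=np.zeros(z.shape,bool); box[225:315,220:395]=1
lid=box&(abs(z-.092)<.008)&(c['range_z']>0)
n,L,st,ce=cv2.connectedComponentsWithStats(lid.astype(np.uint8))
for i in range(1,n):
    if st[i,4]>100:
        p=W[L==i]; (x,y),r=cv2.minEnclosingCircle(p[:,:2].astype(np.float32)); print('lid',ce[i].round(),st[i,4],p.mean(0).round(4),(round(x,4),round(y,4),round(r,4)))
bd=box&(abs(z-.012)<.006)&(hsv[...,1]>50)
p=W[bd]; print('board',len(p),np.median(p[:,2]),cv2.minAreaRect(p[:,:2].astype(np.float32)))
for nme,(a,b) in dict(garlic=(281,215),jar=(323,203),mug=(123,303),redL=(190,278),redR=(374,195),redRR=(425,288)).items(): print(nme,W[b,a].round(3))
```

```text
lid [359. 261.] 582 [ 0.5443 -0.2399  0.09  ] (0.5447, -0.2397, 0.0298)
lid [304. 263.] 576 [ 0.5369 -0.1215  0.0901] (0.5372, -0.1212, 0.0298)
lid [250. 268.] 580 [ 0.5232 -0.0053  0.0901] (0.5234, -0.005, 0.0297)
board 7810 0.011485732481788302 ((0.5312254428863525, -0.12488497793674469), (0.15013396739959717, 0.3616866171360016), 6.623664855957031)
garlic [ 0.651 -0.067  0.049]
jar [ 0.67  -0.16   0.096]
mug [0.445 0.29  0.01 ]
redL [0.5   0.126 0.076]
redR [ 0.695 -0.274  0.078]
redRR [ 0.49  -0.387  0.075]
```

Emit:
apply_moves(
  increments=[
    [0, 0, 0, 0, 0, 8.2, 1],
    [0, 0, 0, 0, 0, 8.2, 1],
    [0, 0, 0, 0, 0, 8.2, 1],
    [0, 0, 0, 0, 0, 8.2, 1],
    [0, 0, 0, 0, 0, 8.2, 1],
    [0, 0, 0, 0, 0, 8.2, 1],
    [0, 0, 0, 0, 0, 8.2, 1],
    [0, 0, 0, 0, 0, 8.0, 1],
    [0, 0, 0, 0, 0, 0, 1],
  ],
  force=60,
)

```text
time_s: 1.0
eef_pos: [0.1939, 0.5937, 0.2557]
orientation: [-3.141, 0.001, 1.685]
wrist_force: [-0.2, 0.2, -0.6]
grip_width: 0.0854
finger_force: 0.0
```

```bash
cat >> h.py <<'E'
from scipy.spatial.transform import Rotation as Ro
def go(p,yaw=1.686):
    s=readout.state(); R=Ro.from_euler('xyz',s['orientation']); T=Ro.from_euler('xyz',[np.pi,0,yaw])
    print('pos',s['eef_pos'].round(4),'t',s['time_s'],'f',s['wrist_force'].round(2),'w',s['grip_width'],'shift',R.inv().apply(np.array(p)-s['eef_pos']).round(4),'turn deg',np.degrees((R.inv()*T).as_rotvec()).round(2))
E
python3 -c "
from h import *
go([.5234,-.005,.18])"
```

```text
pos [0.1939 0.5937 0.2557] t 1.0 f [-0.18  0.25 -0.59] w 0.08536715656219124 shift [-0.6322  0.2594  0.0762] turn deg [-0.04  0.06 -0.08]
```

Emit:
apply_moves(
  increments=[
    [-0.042, 0.0173, 0.005, 0, 0, 0, 1],
    [-0.042, 0.0173, 0.005, 0, 0, 0, 1],
    [-0.042, 0.0173, 0.005, 0, 0, 0, 1],
    [-0.042, 0.0173, 0.005, 0, 0, 0, 1],
    [-0.042, 0.0173, 0.005, 0, 0, 0, 1],
    [-0.042, 0.0173, 0.005, 0, 0, 0, 1],
    [-0.042, 0.0173, 0.005, 0, 0, 0, 1],
    [-0.042, 0.0173, 0.005, 0, 0, 0, 1],
    [-0.042, 0.0173, 0.005, 0, 0, 0, 1],
    [-0.042, 0.0173, 0.005, 0, 0, 0, 1],
  ],
)

```text
time_s: 2.0
eef_pos: [0.414, 0.1947, 0.2061]
orientation: [3.141, -0.0, 1.688]
wrist_force: [0.8, -0.1, 0.6]
grip_width: 0.0856
finger_force: 0.0
```

Emit:
apply_moves(
  increments=[
    [-0.042, 0.0173, 0.005, 0, 0, 0, 1],
    [-0.042, 0.0173, 0.005, 0, 0, 0, 1],
    [-0.042, 0.0173, 0.005, 0, 0, 0, 1],
    [-0.042, 0.0173, 0.005, 0, 0, 0, 1],
    [-0.042, 0.0173, 0.005, 0, 0, 0, 1],
    [0, 0, 0, 0, 0, 0, 1],
    [0, 0, 0, 0, 0, 0, 1],
  ],
)

```text
time_s: 2.7
eef_pos: [0.5232, -0.0032, 0.1808]
orientation: [-3.14, -0.001, 1.684]
wrist_force: [-1.2, 0.4, 0.5]
grip_width: 0.0853
finger_force: 0.0
```

```bash
python3 -c "
from h import *
go([.5234,-.005,.064])
a=cap('scene','s1')
cv2.imwrite('pics/s1c.png',cv2.resize(a['pixels'][150:350,220:420,::-1],(600,600)))"
```

```text
pos [ 0.5232 -0.0032  0.1808] t 2.7 f [-1.22  0.38  0.49] w 0.08530375983969016 shift [-0.0019  0.0002  0.1168] turn deg [-0.08 -0.04 -0.1 ]
```

View pics/s1c.png

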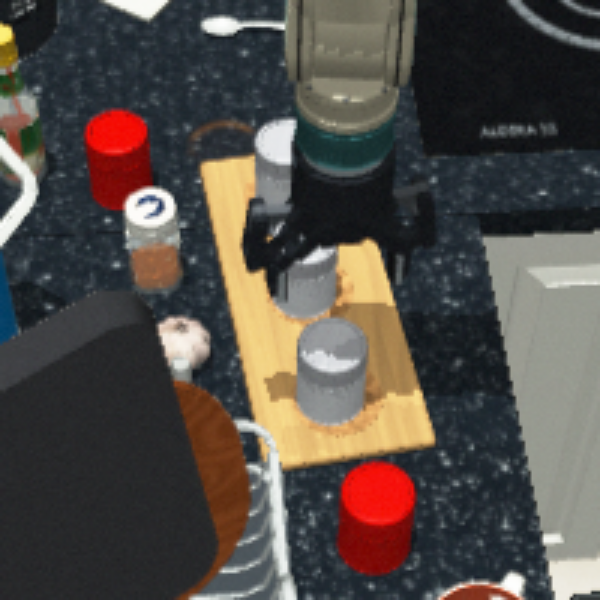

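The crop shows the open gripper, at about (340,220), above the left tin, at about (332,370). Its fingers open across the board, and their shadow falls either side of that tin. I'll go down and grip.

Emit:
apply_moves(
  increments=[
    [-0.002, 0, 0.025, 0, 0, 0, 1],
    [0, 0, 0.025, 0, 0, 0, 1],
    [0, 0, 0.025, 0, 0, 0, 1],
    [0, 0, 0.02, 0, 0, 0, 1],
    [0, 0, 0.013, 0, 0, 0, 1],
    [0, 0, 0.008, 0, 0, 0, 1],
    [0, 0, 0, 0, 0, 0, 1],
    [0, 0, 0, 0, 0, 0, 0.3],
  ],
)

```text
time_s: 3.55
eef_pos: [0.5241, -0.0042, 0.066]
orientation: [3.141, 0.0, 1.685]
wrist_force: [-0.1, 0.5, 0.1]
grip_width: 0.0733
finger_force: 0.0
```

Emit:
apply_moves(
  increments=[
    [0, 0, 0, 0, 0, 0, -0.2],
    [0, 0, 0, 0, 0, 0, -0.2],
    [0, 0, 0, 0, 0, 0, -0.2],
    [0, 0, 0, 0, 0, 0, -0.2],
    [0, 0, 0, 0, 0, 0, -0.2],
    [0, 0, 0, 0, 0, 0, -0.2],
  ],
)

```text
time_s: 4.15
eef_pos: [0.5249, -0.0046, 0.0667]
orientation: [3.139, 0.0, 1.684]
wrist_force: [0.4, -0.1, 5.8]
grip_width: 0.0593
finger_force: 65.8
```

Emit:
apply_moves(
  increments=[
    [0, 0, -0.008, 0, 0, 0, -0.2],
    [0, 0, -0.012, 0, 0, 0, -0.2],
    [0, 0, -0.012, 0, 0, 0, -0.2],
    [0, 0, -0.01, 0, 0, 0, -0.2],
    [0, 0, 0, 0, 0, 0, -0.2],
    [0, 0, 0, 0, 0, 0, -0.2],
    [0, 0, 0, 0, 0, 0, -0.2],
    [0, 0, 0, 0, 0, 0, -0.2],
  ],
)

```text
time_s: 4.95
eef_pos: [0.5229, -0.0043, 0.1067]
orientation: [-3.14, -0.0, 1.684]
wrist_force: [0.1, 0.2, -0.5]
grip_width: 0.059
finger_force: 65.3
```

Emit:
apply_moves(
  increments=[
    [0, 0, 0, 0, 0, 0, -0.2],
    [0, 0, 0, 0, 0, 0, -0.2],
    [0, 0, 0, 0, 0, 0, -0.2],
  ],
)

```text
time_s: 5.25
eef_pos: [0.5234, -0.0044, 0.1071]
orientation: [-3.141, -0.0, 1.684]
wrist_force: [-0.4, -0.5, -1.5]
grip_width: 0.0593
finger_force: 65.3
```

```bash
python3 -c "
from h import *
go([.5234,-.005,.066])
c=cap('top','t1');W=world(c);
s=readout.state();print(s['joint_torque'].round(2),s['wrist_torque'].round(2))"
```

```text
pos [ 0.5234 -0.0044  0.1071] t 5.25 f [-0.44 -0.54 -1.5 ] w 0.05925909483666744 shift [-0.0006 -0.0001  0.0411] turn deg [-0.02 -0.01 -0.1 ]
[ 0.000e+00 -3.817e+01  2.560e+01  1.000e-02  0.000e+00  0.000e+00] [-0.02  0.03 -0.01]
```

```bash
cat >> h.py <<'E'
def heft(tag,n=8):
    f=[];t=[]
    for i in range(n):
        a=cams.capture('scene'); s=readout.state(); f.append(s['wrist_force']); t.append(s['joint_torque'])
    print('F',np.mean(f,0).round(2),np.array(f)[:,2].round(2),'tau',np.mean(t,0).round(3)[1:3])
    cv2.imwrite(f'pics/{tag}.png',cv2.resize(a['pixels'][150:350,220:420,::-1],(600,600)))
E
python3 -c "
from h import *
heft('l1')"
```

```text
F [ 0.05 -0.02 -2.27] [-2.26 -1.37 -1.8  -2.88 -1.93 -2.12 -2.83 -2.98] tau [-38.182  25.623]
```

View pics/l1.png

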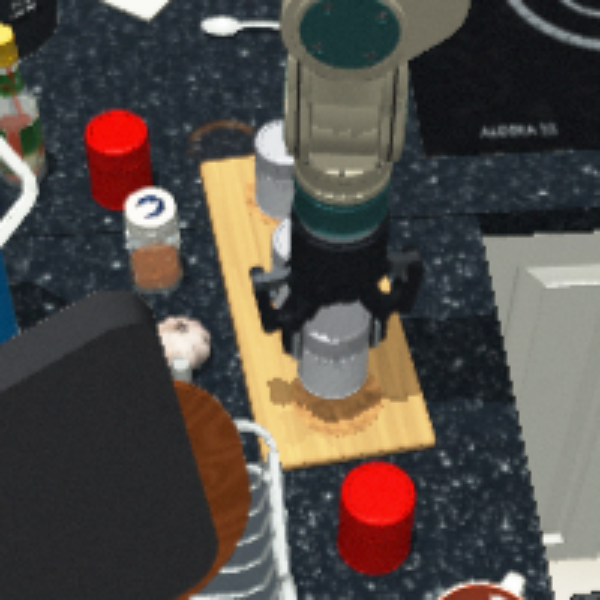

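The left tin, at about (335,345), hangs upright and clear of its pad. It weighs about 2.2 N, so it's a light one. I'll set it back.

Emit:
apply_moves(
  increments=[
    [0, 0, 0.012, 0, 0, 0, -0.2],
    [0, 0, 0.014, 0, 0, 0, -0.2],
    [0, 0, 0.008, 0, 0, 0, -0.2],
    [0, 0, 0.004, 0, 0, 0, -0.2],
    [0, 0, 0.002, 0, 0, 0, -0.2],
    [0, 0, 0.001, 0, 0, 0, -0.2],
    [0, 0, 0, 0, 0, 0, -0.2],
    [0, 0, 0, 0, 0, 0, -0.2],
  ],
)

```text
time_s: 6.5
eef_pos: [0.5243, -0.0045, 0.0667]
orientation: [3.14, 0.0, 1.684]
wrist_force: [0.4, 0.3, -0.6]
grip_width: 0.0597
finger_force: 65.5
```

Emit:
apply_moves(
  increments=[
    [0, 0, 0.0005, 0, 0, 0, -0.2],
    [0, 0, 0, 0, 0, 0, 0.5],
    [0, 0, 0, 0, 0, 0, 1],
    [0, 0, 0, 0, 0, 0, 1],
    [0, 0, 0, 0, 0, 0, 1],
    [0, 0, 0, 0, 0, 0, 1],
    [0, 0, 0, 0, 0, 0, 1],
  ],
)

```text
time_s: 7.2
eef_pos: [0.5235, -0.0045, 0.0657]
orientation: [-3.142, -0.0, 1.684]
wrist_force: [0.1, 0.0, -0.2]
grip_width: 0.0852
finger_force: 0.0
```

Emit:
apply_moves(
  increments=[
    [0, 0, -0.015, 0, 0, 0, 1],
    [0, 0, -0.025, 0, 0, 0, 1],
    [0, 0, -0.025, 0, 0, 0, 1],
    [0, 0, -0.025, 0, 0, 0, 1],
    [0, 0, -0.02, 0, 0, 0, 1],
    [0, 0, 0, 0, 0, 0, 1],
    [0, 0, 0, 0, 0, 0, 1],
  ],
)

```text
time_s: 7.9
eef_pos: [0.5237, -0.0045, 0.1759]
orientation: [3.141, 0.0, 1.684]
wrist_force: [-0.0, 0.7, -0.6]
grip_width: 0.0852
finger_force: 0.0
```

```bash
python3 -c "
from h import *
go([.5372,-.1212,.066])"
```

```text
pos [ 0.5237 -0.0045  0.1759] t 7.9 f [-0.    0.72 -0.64] w 0.08515195858631143 shift [-1.175e-01  1.000e-04  1.099e-01] turn deg [ 0.04  0.01 -0.1 ]
```

Emit:
apply_moves(
  increments=[
    [-0.03, 0, 0, 0, 0, 0, 1],
    [-0.04, 0, 0, 0, 0, 0, 1],
    [-0.03, 0, 0, 0, 0, 0, 1],
    [-0.0175, 0, 0, 0, 0, 0, 1],
    [0, 0, 0, 0, 0, 0, 1],
    [0, 0, 0, 0, 0, 0, 1],
  ],
)

```text
time_s: 8.5
eef_pos: [0.536, -0.1206, 0.1748]
orientation: [-3.14, -0.002, 1.684]
wrist_force: [-0.2, 0.3, 0.6]
grip_width: 0.086
finger_force: 0.0
```

```bash
python3 -c "
from h import *
go([.5372,-.1212,.066])
heft('m0',1)
c=cap('top','t2');W=world(c);z=W[...,2]
m=np.zeros(z.shape,bool);m[225:315,220:395]=1;m&=abs(z-.092)<.008
n,L,st,ce=cv2.connectedComponentsWithStats(m.astype(np.uint8))
print([(W[L==i].mean(0).round(4),st[i,4]) for i in range(1,n) if st[i,4]>100])"
```

```text
pos [ 0.536  -0.1206  0.1748] t 8.5 f [-0.22  0.32  0.64] w 0.08599678362106307 shift [-0.0009  0.0013  0.1088] turn deg [-0.11 -0.1  -0.12]
F [ 0.32 -0.03  0.3 ] [0.3] tau [-38.099  27.471]
[(array([ 0.5442, -0.2399,  0.0901]), np.int32(582))]
```

View pics/m0.png

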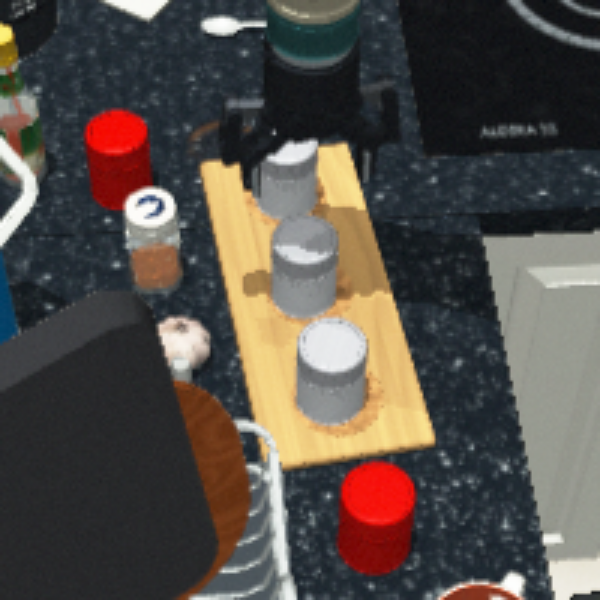

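The left tin, at about (332,370), stands back on its pad. The gripper is above the middle tin, at about (304,265).

Emit:
apply_moves(
  increments=[
    [-0.001, 0.001, 0.025, 0, 0, 0, 1],
    [0, 0, 0.025, 0, 0, 0, 1],
    [0, 0, 0.025, 0, 0, 0, 1],
    [0, 0, 0.02, 0, 0, 0, 1],
    [0, 0, 0.01, 0, 0, 0, 1],
    [0, 0, 0.004, 0, 0, 0, 1],
    [0, 0, 0, 0, 0, 0, 1],
    [0, 0, 0, 0, 0, 0, 0.3],
  ],
)

```text
time_s: 9.4
eef_pos: [0.5389, -0.1222, 0.0679]
orientation: [3.14, 0.001, 1.685]
wrist_force: [0.4, 0.3, 0.4]
grip_width: 0.0732
finger_force: 0.0
```

Emit:
apply_moves(
  increments=[
    [0, 0, 0, 0, 0, 0, -0.2],
    [0, 0, 0, 0, 0, 0, -0.2],
    [0, 0, 0, 0, 0, 0, -0.2],
    [0, 0, 0, 0, 0, 0, -0.2],
    [0, 0, 0, 0, 0, 0, -0.2],
    [0, 0, 0, 0, 0, 0, -0.2],
  ],
)

```text
time_s: 10.0
eef_pos: [0.5395, -0.1226, 0.0685]
orientation: [3.139, 0.001, 1.684]
wrist_force: [-0.1, 0.2, 5.3]
grip_width: 0.0605
finger_force: 65.5
```

Emit:
apply_moves(
  increments=[
    [0, 0, -0.008, 0, 0, 0, -0.2],
    [0, 0, -0.012, 0, 0, 0, -0.2],
    [0, 0, -0.012, 0, 0, 0, -0.2],
    [0, 0, -0.01, 0, 0, 0, -0.2],
    [0, 0, 0, 0, 0, 0, -0.2],
    [0, 0, 0, 0, 0, 0, -0.2],
    [0, 0, 0, 0, 0, 0, -0.2],
    [0, 0, 0, 0, 0, 0, -0.2],
    [0, 0, 0, 0, 0, 0, -0.2],
    [0, 0, 0, 0, 0, 0, -0.2],
  ],
)

```text
time_s: 11.0
eef_pos: [0.5377, -0.122, 0.1084]
orientation: [-3.141, -0.0, 1.684]
wrist_force: [0.4, -0.1, -1.6]
grip_width: 0.0605
finger_force: 65.1
```

```bash
python3 -c "
from h import *
heft('m1');go([.5372,-.1212,.066])"
```

```text
F [-0.16  0.24 -1.37] [-2.38 -1.37 -0.68 -0.47 -1.52 -1.49 -1.63 -1.41] tau [-40.605  25.752]
pos [ 0.538  -0.1221  0.1088] t 11.4 f [-1.08  0.51 -1.41] w 0.06064141708653672 shift [ 0.0009 -0.0007  0.0428] turn deg [ 0.    0.   -0.09]
```

View pics/m1.png

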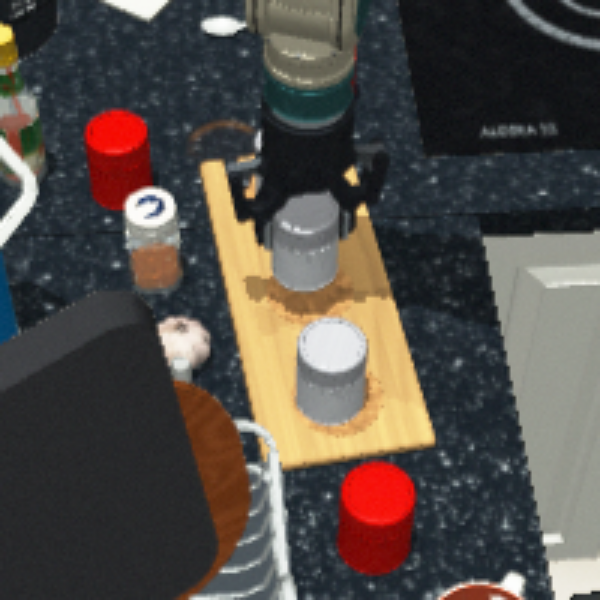

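Emit:
apply_moves(
  increments=[
    [0, 0, 0.012, 0, 0, 0, -0.2],
    [0, 0, 0.014, 0, 0, 0, -0.2],
    [0, 0, 0.008, 0, 0, 0, -0.2],
    [0, 0, 0.004, 0, 0, 0, -0.2],
    [0, 0, 0.002, 0, 0, 0, -0.2],
    [0, 0, 0.001, 0, 0, 0, -0.2],
    [0, 0, 0, 0, 0, 0, -0.2],
    [0, 0, 0, 0, 0, 0, -0.2],
  ],
)

```text
time_s: 12.2
eef_pos: [0.5371, -0.1217, 0.0686]
orientation: [-3.14, -0.001, 1.684]
wrist_force: [-3.7, 1.2, 8.1]
grip_width: 0.0604
finger_force: 65.9
```

The middle tin, at about (306,240), was lifted upright and weighs about 1.5 N, so it's also light. It's back in contact with its pad, so I'll release it and move to the right tin.

Emit:
apply_moves(
  increments=[
    [0, 0, 0, 0, 0, 0, 0.5],
    [0, 0, 0, 0, 0, 0, 1],
    [0, 0, 0, 0, 0, 0, 1],
    [0, 0, 0, 0, 0, 0, 1],
    [0, 0, 0, 0, 0, 0, 1],
    [0, 0, 0, 0, 0, 0, 1],
  ],
)

```text
time_s: 12.8
eef_pos: [0.538, -0.1221, 0.0677]
orientation: [-3.142, 0.0, 1.684]
wrist_force: [0.1, 0.4, 0.6]
grip_width: 0.0855
finger_force: 0.0
```

Emit:
apply_moves(
  increments=[
    [0, 0, -0.015, 0, 0, 0, 1],
    [0, 0, -0.025, 0, 0, 0, 1],
    [0, 0, -0.025, 0, 0, 0, 1],
    [0, 0, -0.025, 0, 0, 0, 1],
    [0, 0, -0.02, 0, 0, 0, 1],
    [0, 0, 0, 0, 0, 0, 1],
    [0, 0, 0, 0, 0, 0, 1],
  ],
)

```text
time_s: 13.5
eef_pos: [0.5382, -0.1221, 0.1779]
orientation: [3.141, 0.0, 1.684]
wrist_force: [-0.7, -0.0, 0.5]
grip_width: 0.0854
finger_force: 0.0
```

```bash
python3 -c "
from h import *
go([.5445,-.2398,.066])"
```

```text
pos [ 0.5382 -0.1221  0.1779] t 13.5 f [-0.74 -0.02  0.52] w 0.08540545198163423 shift [-0.1176 -0.0071  0.112 ] turn deg [ 0.04  0.02 -0.1 ]
```

Emit:
apply_moves(
  increments=[
    [-0.03, -0.002, 0, 0, 0, 0, 1],
    [-0.04, -0.002, 0, 0, 0, 0, 1],
    [-0.03, -0.002, 0, 0, 0, 0, 1],
    [-0.0175, -0.001, 0, 0, 0, 0, 1],
    [0, 0, 0, 0, 0, 0, 1],
    [0, 0, 0, 0, 0, 0, 1],
  ],
)

```text
time_s: 14.1
eef_pos: [0.5435, -0.2388, 0.1766]
orientation: [-3.14, -0.002, 1.684]
wrist_force: [-0.0, -0.5, -0.3]
grip_width: 0.0854
finger_force: 0.0
```

```bash
python3 -c "
from h import *
go([.5445,-.2398,.066])
c=cap('top','t3');W=world(c);z=W[...,2]
m=np.zeros(z.shape,bool);m[225:315,220:395]=1;m&=abs(z-.092)<.008
n,L,st,ce=cv2.connectedComponentsWithStats(m.astype(np.uint8))
print([(W[L==i].mean(0).round(4),st[i,4]) for i in range(1,n) if st[i,4]>100])"
```

```text
pos [ 0.5435 -0.2388  0.1766] t 14.1 f [-0.04 -0.46 -0.31] w 0.08538481104186854 shift [-0.0013  0.001   0.1106] turn deg [-0.1  -0.13 -0.11]
[(array([ 0.5365, -0.1199,  0.0903]), np.int32(561)), (array([ 0.5235, -0.0054,  0.0901]), np.int32(585))]
```

Both tins stand upright on their pads (lids at z = 0.090), within 2 mm of their starts. Now I'll grip the right tin and lift it.

Emit:
apply_moves(
  increments=[
    [-0.001, 0, 0.025, 0, 0, 0, 1],
    [0, 0, 0.025, 0, 0, 0, 1],
    [0, 0, 0.025, 0, 0, 0, 1],
    [0, 0, 0.02, 0, 0, 0, 1],
    [0, 0, 0.01, 0, 0, 0, 1],
    [0, 0, 0.006, 0, 0, 0, 1],
    [0, 0, 0, 0, 0, 0, 1],
    [0, 0, 0, 0, 0, 0, 0.3],
  ],
)

```text
time_s: 14.95
eef_pos: [0.5452, -0.2407, 0.0678]
orientation: [3.14, 0.001, 1.685]
wrist_force: [0.5, -0.1, -0.1]
grip_width: 0.0731
finger_force: 0.0
```

Emit:
apply_moves(
  increments=[
    [0, 0, 0, 0, 0, 0, -0.2],
    [0, 0, 0, 0, 0, 0, -0.2],
    [0, 0, 0, 0, 0, 0, -0.2],
    [0, 0, 0, 0, 0, 0, -0.2],
    [0, 0, 0, 0, 0, 0, -0.2],
    [0, 0, 0, 0, 0, 0, -0.2],
  ],
)

```text
time_s: 15.55
eef_pos: [0.5458, -0.2413, 0.0686]
orientation: [3.139, 0.002, 1.684]
wrist_force: [-0.2, 0.4, 6.2]
grip_width: 0.0599
finger_force: 66.7
```

Emit:
apply_moves(
  increments=[
    [0, 0, -0.008, 0, 0, 0, -0.2],
    [0, 0, -0.012, 0, 0, 0, -0.2],
    [0, 0, -0.012, 0, 0, 0, -0.2],
    [0, 0, -0.01, 0, 0, 0, -0.2],
    [0, 0, 0, 0, 0, 0, -0.2],
    [0, 0, 0, 0, 0, 0, -0.2],
    [0, 0, 0, 0, 0, 0, -0.2],
    [0, 0, 0, 0, 0, 0, -0.2],
    [0, 0, 0, 0, 0, 0, -0.2],
    [0, 0, 0, 0, 0, 0, -0.2],
  ],
)

```text
time_s: 16.55
eef_pos: [0.5442, -0.2404, 0.1084]
orientation: [-3.141, -0.0, 1.684]
wrist_force: [-0.2, 0.2, -5.2]
grip_width: 0.0601
finger_force: 66.3
```

```bash
python3 -c "
from h import *
heft('r1');go([.5445,-.2398,.066])"
```

```text
F [-0.17 -0.12 -5.28] [-4.82 -5.77 -4.94 -5.6  -4.95 -6.04 -5.41 -4.69] tau [-46.987  27.773]
pos [ 0.5445 -0.2406  0.1088] t 16.95 f [-0.23 -0.35 -4.69] w 0.0604155640077138 shift [0.0008 0.0001 0.0428] turn deg [ 0.    0.   -0.09]
```

The right tin weighs about 5.3 N, so it's the full one. I'll raise it another 11 cm.

Emit:
apply_moves(
  increments=[
    [0, 0, -0.01, 0, 0, 0, -0.2],
    [0, 0, -0.02, 0, 0, 0, -0.2],
    [0, 0, -0.02, 0, 0, 0, -0.2],
    [0, 0, -0.02, 0, 0, 0, -0.2],
    [0, 0, -0.02, 0, 0, 0, -0.2],
    [0, 0, -0.015, 0, 0, 0, -0.2],
    [0, 0, -0.005, 0, 0, 0, -0.2],
    [0, 0, 0, 0, 0, 0, -0.2],
    [0, 0, 0, 0, 0, 0, -0.2],
    [0, 0, 0, 0, 0, 0, -0.2],
  ],
)

```text
time_s: 17.95
eef_pos: [0.5436, -0.2401, 0.2173]
orientation: [-3.139, -0.002, 1.684]
wrist_force: [-0.0, -0.1, -4.9]
grip_width: 0.0601
finger_force: 66.5
```

Emit:
apply_moves(
  increments=[
    [0, 0, 0, 0, 0, 0, -0.2],
    [0, 0, 0, 0, 0, 0, -0.2],
    [0, 0, 0, 0, 0, 0, -0.2],
    [0, 0, 0, 0, 0, 0, -0.2],
    [0, 0, 0, 0, 0, 0, -0.2],
  ],
)

```text
time_s: 18.45
eef_pos: [0.5444, -0.2406, 0.2188]
orientation: [-3.142, -0.0, 1.684]
wrist_force: [0.5, 1.3, -6.4]
grip_width: 0.06
finger_force: 66.5
```

```bash
python3 -c "
from h import *
heft('r2',2);go([.5445,-.2398,.066])"
```

```text
F [-0.04  0.51 -5.25] [-5.2  -5.29] tau [-45.148  31.09 ]
pos [ 0.5445 -0.2406  0.2189] t 18.55 f [ 0.11  1.2  -5.29] w 0.05966322388742663 shift [8.000e-04 1.000e-04 1.529e-01] turn deg [ 0.    0.   -0.09]
```

View pics/r2.png

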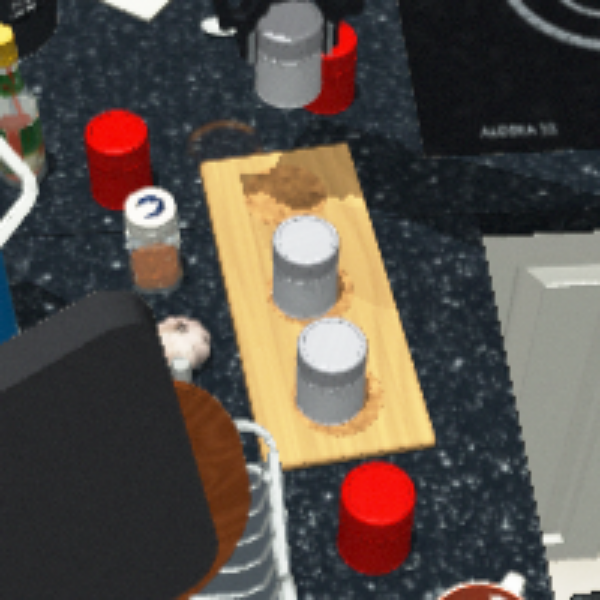

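The full tin, at about (289,55), is held upright 15 cm up. The other two, at (306,265) and (332,370), stand on their pads, and the garlic and jar haven't moved.

```bash
python3 -c "
from station import bot
print(bot.hand_in())"
```

```text
the job is handed in; nothing more can be done
None
```

I hefted all three tins in order and handed the job in holding the full one, the right tin (about 5.3 N against about 2.2 N left and 1.4 N middle), upright about 15 cm above the board with the other two back on their pads; the hand-in gave no verdict.

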